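# Load a glaze test bar under the microscope stage clip

### The arm

A 7-joint arm with a two-finger parallel gripper is mounted at the origin on the work surface. World frame = base frame: x ahead of the robot, y to its left, z up, the work surface at z = 0. Lengths are in m, angles in rad, forces in N, time in s.
With the tool pointing down it reaches from about 0.4 to 0.85 m from the base axis. Payload 4.5 kg.
Tool frame: the origin (TCP) lies at the very end of the fingers, on their centre line; the grasp point (between the pads) lies 19 mm behind it; z points along the fingers, y is the line along which they close (so a half turn about z gives the same grasp; the last joint's range is limited). The gripper opens to 88 mm and grips with 3 to 60 N. Pads are 18 mm wide; open, the fingers measure 123 mm over their backs; the gripper's body (75 mm by 187 mm) begins 45 mm behind the grasp point.
Start: joints at [1.139, 0.689, -0.195, 1.565, 0.157, 0.902, -0.215], TCP at [0.281, -0.558, 0.239] pointing down, gripper open.
Joint ranges: [-3.01, 3.01], [-0.46, 2.08], [-1.47, 1.51], [0.13, 2.56], [-1, 4.14], [0.04, 2.09], [-2.66, 2.66]. Speed limits (rad/s): [2.57, 2.57, 3.14, 3.14, 3.14, 3.14, 3.14].

### API

Orientations are given as a unit quaternion [x, y, z, w].
In Python, from plant import r gives the robot as it stands. The module is installed in compiled form; this text tells all that it offers.
- The arm moves only by the tool step_arm, never from a script. Its argument "increments" is a list of rows, each a list of 2 entries, a list of its own where there are three numbers: the shift along the world's x, y, z in cm, then the turn, a rotation vector about the world's x, y, z in degrees. A call has exactly 10 rows; each row shifts and turns the commanded pose from where the row before left it; what a row does not reach is not made up. A row lasts 1/10 s, in which the tool goes at most 50 mm and 8.59 degrees, less where a joint would pass 70% of its speed; a pose out of reach is approached as far as the arm can. A call is refused whole if a number of a shift passes 5 or a number of a turn 8.59, either way. A call with a gripper value outside its range is refused whole. "fingers" is the opening, from 0 (shut) to 1 (fully open), set as the call begins (left out, the last holds). The fingers move at their own pace and stop on an object; "grip_force" is the grip in N (left out, the last holds). Time passes only in rows, so rows that do not move let the fingers close, or fill a call up. It gives the time, the measured TCP pose, the force, the opening and the grip force at its end, in the units of the state.
- r.get_state(): the state, without advancing time (a new reading comes with each control period).
- r.snapshot(name): name is "scene" or "side" or "wrist"; returns (picture, depth): 384x512x3 uint8, red, green, blue; 384x512 float32, m along the optical axis (not along the pixel's ray), 0 where there is no reading.
- r.calibration(name): a dict with "fov_y" (degrees; the focal length in pixels is half the picture's height over the tangent of half this angle, whatever the lens; pixels are square), "cx", "cy" (the principal point, pixels), "k1" (the pictures are not rectified: a ray, as slopes to the right and down, at radius r is drawn at 1 + k1 r^2 times it, then the intrinsics apply), "R" (3x3) and "t" (3): a world point X has camera coordinates R X + t. Camera axes: x right, y down, z forward; pixel columns grow to the right and rows downward; lengths in m; the calibration is good to about 2 mm. A picture is of the moment at which its call begins: read the wrist's pose just before it. calibration takes no time and is no camera call; for the wrist camera it gives the pose at the moment of the call.
- r.finish_job(): hands the job in; it is judged then, once.
The state is a dict: "clock": time; "q": joint angles; "qd": joint speeds; "joint_torque": joint torques, N m; "tool_pos": TCP position; "eef_rot": TCP orientation; "contact_force": force on the tool from outside, world axes, zero at the start; "moment": the same for the moment, N m; "opening": opening from 0.0 (shut) to 1.0 (fully open); "finger_force": force on a finger pad.
Only numpy, scipy, OpenCV 4.12 (cv2) and the standard library are available. Lean on these libraries where they do the work, as an engineer would, in place of code of your own. Each camera call takes 0.05 s, during which the arm holds its last target. There are 200 camera calls.

### The job

Load the glaze test bar lying on the microscope stage: press the heel of the stage's spring clip down with one fingertip and keep it held so that the toe is up, while the other fingertip pushes the bar in beneath the toe until its long edge sits squarely against both stop pins; then let go so that the clip closes on the bar, and move clear. Only push the bar, never lift it off the stage, and leave everything else where it stands.

Things in the scene. Friction and masses are not known exactly. Their poses are not given: they have to be found in the camera images.
- seat (a point): Where the bar's centre (half-way up) lies when fully loaded, 3.5 mm above the top of the fixed microscope stage: black plate 127 x 132 mm, top 36 mm above the table, on a pale base 165 x 165 mm. Axes: x from the stage's open front (robot side) towards the clip, the way the bar is pushed; y left; z up. Place and yaw vary. Plate: x -90 to +37, y -66 to +66 mm from here.
- pins (a point): Mid-point on the plate top between the two steel stop pins, on the line of their faces (the bar's far long edge ends on this line, 13 mm in x beyond seat). Pins 6 mm across, 9 mm high, at y = -24 and +24 mm. Axes as seat.
- pivot (a point): Pivot of the spring clip, 10 mm above the plate top, 25 mm in x beyond seat. The clip is a steel strip lying along x: toe towards the bar, heel away. The pivot sits between cheeks 14 mm high that fill x -6 to +6, y -14 to +14 mm here: keep the heel fingertip beyond them. Axes as seat.
- heel (a point): Top middle of the clip's heel, where to press: a steel roll 6 mm across, 28 mm long (along y), 22 mm beyond the pivot in x, past the plate's edge (the base below is 12 mm under the plate top). At rest 13 mm above the plate top; moves with the clip.
- toe (a point): Underside of the clip's toe: a steel foot 16 mm wide (along y), 5 mm thick, 23.5 mm before the pivot. At rest 0.6 mm above the plate top with its front face 2.5 mm nearer the bar: a bar pushed against the closed clip is stopped there, its centre 14 mm short of seat.
- clip (a joint): Clip angle (rad): 0 at rest, grows as the heel goes down and the toe up, stop at 0.60; springs back. Heel force about 1 N to start, 6 N at 0.45. Heel top above the plate top: 13 mm at 0, 6 mm at 0.32, 3.5 mm at 0.45, 0.6 mm at 0.60. Toe underside: 8 mm at 0.32 (the bar passes from here up), 11 mm at 0.45. Closed on the bar it reads about 0.26.
- bar_mid (a point): Centre (half-way up) of the test bar: flat fired stoneware 26 mm (its x) x 76 mm (its y) x 7 mm, 20 to 45 g, buff, grey-green glaze on most of its top; loose, flat on the plate. Starts 6 to 30 mm short of the toe's front face, within 8 mm of the clip's line, its long side across that line, turned up to 0.2 rad.
- button: Bystander, to be left alone: small round brown glaze button, 21 mm across, 8 mm high, loose on the stage plate's right-hand front corner (robot's view). Origin at the centre of its underside.
- cones: Bystander, to be left alone: pack of three pale pyrometric witness cones standing in a buff clay pad 34 x 60 mm, 59 mm high in all, near the stage. Origin at the centre of its underside.
- jar: Bystander, to be left alone: lidded jar 60 mm across, 75 mm high, near the stage. Origin at the centre of its underside.
- brush: Bystander, to be left alone: glaze brush about 190 mm long, lying beside the stage. Origin at the centre of its underside.
- spare: Bystander, to be left alone: a second test bar, like the one on the stage, lying on the table behind the stage: not wanted now. Origin at the centre of its underside.
- dish: Bystander, to be left alone: small white plaster dish, 84 mm across, 30 mm high, behind the stage. Origin at the centre of its underside.
- rib: Bystander, to be left alone: flat wooden potter's rib 45 x 85 x 6 mm, lying on the table. Origin at the centre of its underside.
- bar: The same test bar; origin at the centre of its underside.
There are look-alikes about, which are no part of the job. Leave any pink or yellow look-alike of the bar alone.

How it is judged:
By the outcome, as a careful person would: the job done as asked, in the order asked, and still so for the second after the job is handed in, with the robot touching nothing.
It also fails if it takes over 48 s, if anything falls off the work surface, if the arm or the gripper's body presses on something with over 40 N, if the wrist force passes 120 N, or if a joint passes its speed limit or range.

## Working session

There is one attempt and no reset: what is moved stays moved. The work goes in short steps, Python scripts to look and compute and a tool call to move; the robot and the scene stay as the last step left them, time stands still between calls to the robot, and variables do not carry over. Pictures are saved under pics/ and viewed, at most 10 in all, crops included, and the job is handed in when it is done.

Besides the shell and the picture viewer there is one more tool, called after ">>>" as name([rows], argument=value, ...), one row to a line, values as JSON. step_arm: Moves the arm, as the interface text tells. Its arguments: {"type":"object","properties":{"increments":{"type":"array","items":{"type":"array"}},"fingers":{"type":"number"},"grip_force":{"type":"number"}},"required":["increments"]}

```bash
mkdir -p pics
cat > h.py <<'E'
import numpy as np, cv2
from plant import r
def cal(n):
    c=r.calibration(n); c['f']=192/np.tan(np.radians(c['fov_y'])/2); c['R']=np.array(c['R']); c['t']=np.array(c['t']); return c
def ray(c,u,v):
    d=np.array([(u-c['cx'])/c['f'],(v-c['cy'])/c['f']]); s=d.copy()
    for _ in range(20): s=d/(1+c['k1']*(s@s))
    return c['R'].T@np.array([s[0],s[1],1.]), -c['R'].T@c['t']
def onz(c,u,v,z):
    d,o=ray(c,u,v); return o+d*(z-o[2])/d[2]
def pt(c,u,v,dep):
    d,o=ray(c,u,v); return o+d*dep
def proj(c,X):
    x=c['R']@np.array(X)+c['t']; s=x[:2]/x[2]; s=s*(1+c['k1']*(s@s)); return s*c['f']+[c['cx'],c['cy']]
E
python3 - <<'E'
from h import *
s=r.get_state(); print(s['clock'],s['tool_pos'],s['eef_rot'],s['opening'])
for n in('scene','side'):
    c=cal(n); p,d=r.snapshot(n); cv2.imwrite(f'pics/{n}0.png',p[:,:,::-1]); np.savez(f'{n}0.npz',p=p,d=d)
    print(n,c['f'],c['k1'],-c['R'].T@c['t'],c['R'][2])
a=cv2.imread('pics/scene0.png');b=cv2.imread('pics/side0.png')
E
```

```text
0.0 [ 0.28036836 -0.55786213  0.23792428] [ 9.72989498e-01  2.30847538e-01 -2.86642102e-04 -8.77248522e-04] 1.0023207754032823
scene 474.5972083872365 -0.014099755468399835 [0.91741164 0.54291528 0.98711243] [-0.32108755 -0.46368006 -0.82577454]
side 442.1482395818265 0.03275016105672843 [0.09871915 0.64359069 0.57030011] [ 0.50588373 -0.65957341 -0.55591777]
```

View pics/scene0.png

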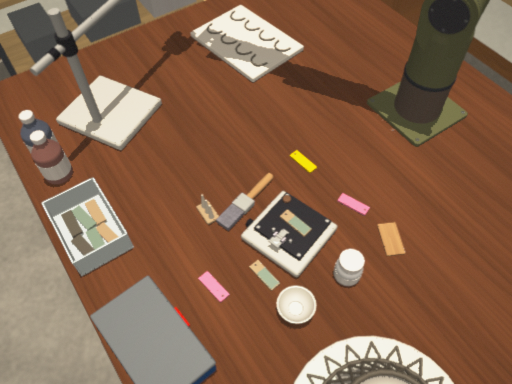

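View pics/side0.png

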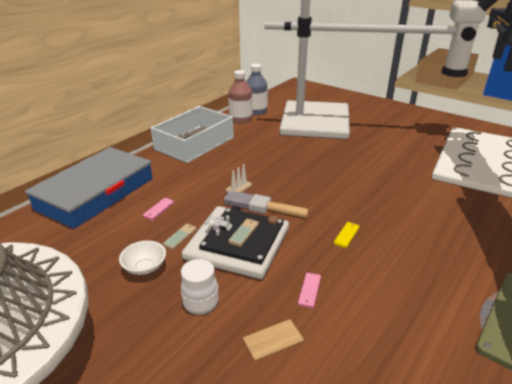

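The scene picture shows the stage at about (290,232), with the bar on it at (296,222), the clip at (278,240) and the button at (287,198). Possible look-alikes are the spare bar (264,275), pink bars (213,286) and (353,203), a yellow bar (303,161) and bars in the tray (88,225). I choose the buff/grey-green one on the black plate. Next come plate measurements and a close crop.

Run:
```python
from h import *
ims=[]
for n,(x0,y0,x1,y1) in (('scene',(225,180,350,285)),('side',(175,190,300,280))):
    c=cal(n); z=np.load(f'{n}0.npz'); p,d=z['p'],z['d']
    P=np.array([[pt(c,u,v,d[v,u]) for u in range(x0,x1)] for v in range(y0,y1)])
    g=p[y0:y1,x0:x1].astype(int)
    dark=(g.max(2)<60)&(abs(P[:,:,2]-.036)<.012)
    m=cv2.morphologyEx(dark.astype(np.uint8),cv2.MORPH_CLOSE,np.ones((9,9)))
    k,l,s,_=cv2.connectedComponentsWithStats(m); i=1+s[1:,4].argmax()
    con=max(cv2.findContours((l==i).astype(np.uint8),cv2.RETR_EXTERNAL,cv2.CHAIN_APPROX_NONE)[0],key=len)[:,0]
    W=np.array([onz(c,u+x0,v+y0,.036)[:2] for u,v in con],np.float32)
    R=cv2.minAreaRect(W*1000); print(n,'plate',R, 'z dark',np.median(P[:,:,2][dark]))
    wh=(g.min(2)>150)&(abs(P[:,:,2]-.024)<.008)
    q=P[wh]; print('base',cv2.minAreaRect((q[:,:2]*1000).astype(np.float32)),np.median(q[:,2]))
    up=(P[:,:,2]>.04)&(P[:,:,2]<.06)
    ims.append(cv2.resize(p[y0:y1,x0:x1,::-1],None,fx=5,fy=5,interpolation=cv2.INTER_CUBIC))
cv2.imwrite('pics/crop1.png',ims[0])
```

```text
scene plate ((537.9327392578125, 122.89840698242188), (125.26215362548828, 127.16143035888672), 17.062515258789062) z dark 0.03545709710854816
base ((559.2177124023438, 87.6584243774414), (163.0143585205078, 239.56619262695312), 17.247146606445312) 0.022952282192299278
side plate ((532.3092041015625, 117.12042236328125), (124.37989044189453, 150.04541015625), 16.778348922729492) z dark 0.0372744847310339
base ((555.1267700195312, 89.15471649169922), (163.7189178466797, 240.59097290039062), 17.091455459594727) 0.023552246831253232
```

View pics/crop1.png

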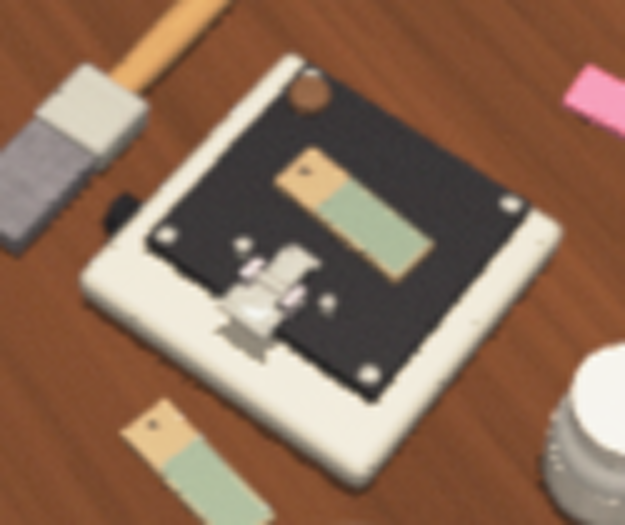

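Run:
```python
from h import *
c=cal('scene')
f=lambda x,y,z:onz(c,225+x/5,180+y/5,z)[:2]*1000
for n,a in dict(pc1=(292,62,.036),pc2=(530,210,.036),pc3=(375,400,.036),pc4=(150,243,.036),b3=(362,480,.024),b4=(82,285,.024),b2=(560,235,.024),pinR=(243,243,.045),pinL=(328,302,.045),toe=(300,255,.042),cheekR=(250,268,.05),cheekL=(292,296,.05),heel=(248,318,.049),barA=(310,147,.043),barB=(434,242,.043),barC=(397,282,.043),barD=(273,183,.043),btn=(312,88,.044)).items(): print(n,f(*a).round(1))
print('stand',onz(c,95,115,0.02)[:2], 'tcp px',proj(c,[.28,-.558,.239]),'jar',onz(c,349,255,.075)[:2],'dish',onz(c,296,305,.03)[:2],'cones',onz(c,205,195,.059)[:2])
w=cal('wrist'); s=r.get_state(); print('wrist cam',-w['R'].T@w['t']-s['tool_pos'],w['R'],w['f'])
```

```text
pc1 [501.   37.2]
pc2 [458.7 167.8]
pc3 [577.6 204.9]
pc4 [614.8  82.1]
b3 [601.6 228.4]
b4 [649.5  77. ]
b2 [450.  181.6]
pinR [582.6 110.5]
pinL [568.8 157.2]
toe [563.7 129.1]
cheekR [589.3 125.2]
cheekL [582.1 147.6]
heel [604.5 145.1]
barA [525.6  85. ]
barB [509.3 158.8]
barC [536.1 165.8]
barD [551.6  91.2]
btn [505.5  59.1]
stand [ 0.77246442 -0.47987757] tcp px [225.22507415 -28.55408466] jar [0.49798634 0.26881529] dish [0.64585814 0.28159907] cones [ 0.66811115 -0.04942826]
wrist cam [0.06083792 0.02939    0.14538987] [[ 0.4482609  -0.8939006  -0.00196821]
 [-0.86204041 -0.43286462  0.26365614]
 [-0.23653435 -0.11649006 -0.96461472]] 341.70153622267384
```

>>> step_arm([
  [[1.37, 3.43, 0], [0, 0, 4]],
  [[1.37, 3.43, 0], [0, 0, 4]],
  [[1.37, 3.43, 0], [0, 0, 4]],
  [[1.37, 3.43, 0], [0, 0, 4]],
  [[1.37, 3.43, 0], [0, 0, 4]],
  [[1.37, 3.43, 0], [0, 0, 4]],
  [[1.37, 3.43, 0], [0, 0, 4]],
  [[1.37, 3.43, 0], [0, 0, 4]],
  [[1.37, 3.43, 0], [0, 0, 4]],
  [[1.37, 3.43, 0], [0, 0, 4]],
], fingers=1)

```text
clock: 1.1
tool_pos: [0.4179, -0.214, 0.2386]
eef_rot: [0.835, 0.551, -0.0, -0.0]
contact_force: [0.5, -0.3, 0.9]
opening: 1.003
finger_force: 0.0
```

>>> step_arm([
  [[1.37, 3.43, -1.2], [0, 0, 4]],
  [[1.37, 3.43, -1.2], [0, 0, 4]],
  [[1.37, 3.43, -1.2], [0, 0, 4]],
  [[1.37, 3.43, -1.2], [0, 0, 4]],
  [[1.37, 3.43, -1.2], [0, 0, 4]],
  [[1.37, 3.43, -1.2], [0, 0, 4]],
  [[1.37, 3.43, -1.2], [0, 0, 4]],
  [[1.37, 3.43, -1.2], [0, 0, 4]],
  [[1.37, 3.43, -1.2], [0, 0, 4]],
  [[1.37, 3.43, -1.2], [0, 0, 4]],
])

```text
clock: 2.1
tool_pos: [0.555, 0.1289, 0.1179]
eef_rot: [0.596, 0.803, -0.0, -0.0]
contact_force: [0.8, 0.4, 0.8]
opening: 1.002
finger_force: 0.0
```

Run:
```python
from h import *
from scipy.spatial.transform import Rotation as Ro
import pickle
s=r.get_state(); c=cal('wrist'); p,d=r.snapshot('wrist')
pickle.dump((s,c,p,d),open('w1.pkl','wb'))
cv2.imwrite('pics/w1.png',p[:,:,::-1]); R=Ro.from_quat(s['eef_rot']).as_matrix()
print(s['clock'],s['tool_pos'],np.degrees(np.arctan2(R[1,1],R[0,1])),R[:,2],s['contact_force'])
for x,y in((350,0),):pass
```

```text
2.1 [0.55496811 0.1288868  0.11790185] 16.85389626105525 [-4.82229870e-04 -4.24160714e-04 -9.99999794e-01] [0.81881183 0.4207176  0.77749695]
```

View pics/w1.png

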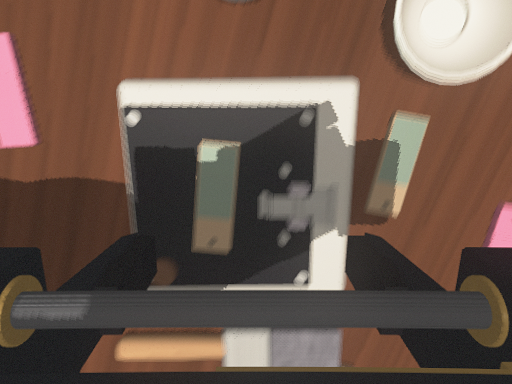

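The wrist view shows the bar with corners (202,140), (240,142), (232,254) and (192,250). It also shows the pins at (286,171) and (285,239), and the clip from toe front x≈259 to heel ≈335 along row 205. It agrees with the choice made.

Run:
```python
from h import *
import pickle
s,c,p,d=pickle.load(open('w1.pkl','rb'))
g=p.astype(int)
a=np.radians(17.0); ex=np.array([np.cos(a),np.sin(a)]); ey=np.array([-ex[1],ex[0]])
f=lambda u,v,z:onz(c,u,v,z)[:2]*1000
pr=f(285,239,.045);pl=f(286,171,.045); v=pl-pr; print('pins',pr,pl,np.linalg.norm(v),np.degrees(np.arctan2(-v[0],v[1])))
seat=(pr+pl)/2-16*ex; print('seat via pins',seat)
# plate edges: subpixel dark/bright rows
ed=[]
for row in (115,130,150,260):
    pass
B=(g[:,:,1]>70)&(g[:,:,0]>60); m=np.zeros(B.shape,np.uint8); m[130:262,185:250]=B[130:262,185:250]
con=max(cv2.findContours(m,0,1)[0],key=cv2.contourArea)[:,0]
W=np.array([f(u,v,.043) for u,v in con],np.float32); R=cv2.minAreaRect(W); print('bar',R)
rel=lambda q:(np.dot(q-seat,ex),np.dot(q-seat,ey))
print('bar rel',rel(np.array(R[0])))
for n,q in dict(c1=(125,107,.036),c2=(316,105,.036),toeA=(259,192,.042),toeB=(259,217,.042),heelA=(336,192,.046),heelB=(336,220,.046),ck=(298,182,.05),ck2=(298,229,.05)).items(): print(n,np.round(rel(f(*q)),1), d[int(q[1]),int(q[0])])
print('tcp rel',rel(s['tool_pos'][:2]*1000))
q=np.median([pt(c,u,205,d[205,u])[2] for u in range(262,270)]);print('toe top z',q)
print([ (u,np.round(pt(c,u,205,d[205,u])*1000,1).tolist()) for u in range(300,345,4)])
```

```text
pins [584.2985177  113.18574452] [570.03971665 158.35490539] 47.36630132515245 17.51963429003409
seat via pins [561.86824108 131.09237768]
bar ((532.3010864257812, 129.88479614257812), (40.77882385253906, 84.72295379638672), 16.823652267456055)
bar rel (np.float64(-28.62827328716297), np.float64(7.489783446860773))
c1 [-87.5  63.8] 0.23285323
c2 [34.9 64.8] 0.23317628
toeA [-1.6  8.9] 0.23527177
toeB [-1.6 -8.8] 0.23441574
heelA [48.8  9.7] 0.2469859
heelB [50.  -9.7] 0.0
ck [23.1 17.5] 0.2338247
ck2 [ 24.2 -14.5] 0.22680694
tcp rel (np.float64(-7.243477830367988), np.float64(-0.09180203605715251))
toe top z 0.04466608772967222
[(300, [585.4, 140.0, 48.4]), (304, [588.4, 140.3, 46.5]), (308, [591.0, 141.0, 46.1]), (312, [593.8, 141.5, 45.1]), (316, [596.3, 142.4, 45.5]), (320, [598.5, 143.4, 46.6]), (324, [601.5, 143.8, 45.0]), (328, [603.1, 145.2, 48.0]), (332, [605.8, 145.9, 47.4]), (336, [616.6, 141.3, 22.7]), (340, [619.2, 142.3, 23.4]), (344, [622.2, 143.0, 22.8])]
```

Two independent views agree to about 2 mm: seat ≈ (562,131), yaw ≈ 17.1°, bar centre at (-29,+5.5) from the seat. I descend with the far finger over the heel and the near finger behind the bar.

>>> step_arm([
  [[-0.17, 0.27, -0.6], [0, 0, 0.3]],
  [[0, 0, -1.0], [0, 0, 0]],
  [[0, 0, -1.0], [0, 0, 0]],
  [[0, 0, -1.0], [0, 0, 0]],
  [[0, 0, -1.0], [0, 0, 0]],
  [[0, 0, -0.8], [0, 0, 0]],
  [[0, 0, -0.6], [0, 0, 0]],
  [[0, 0, -0.3], [0, 0, 0]],
  [[0, 0, 0], [0, 0, 0]],
  [[0, 0, 0], [0, 0, 0]],
], grip_force=8)

```text
clock: 3.15
tool_pos: [0.5532, 0.1304, 0.0559]
eef_rot: [0.595, 0.804, 0.0, 0.0]
contact_force: [-0.8, -0.8, -0.3]
opening: 0.999
finger_force: 0.0
```

Run:
```python
from h import *
s=r.get_state(); print(s['tool_pos'],s['contact_force'],s['moment'])
p,d=r.snapshot('scene'); q,_=r.snapshot('side')
a=cv2.resize(p[180:285,225:350,::-1],(400,336),interpolation=2); b=cv2.resize(q[180:280,170:300,::-1],(400,336),interpolation=2)
cv2.imwrite('pics/c2.png',np.hstack([a,b]))
```

```text
[0.55324288 0.13041391 0.05593933] [-0.75009039 -0.75574421 -0.30283347] [-0.0199577  -0.03598405  0.01673592]
```

View pics/c2.png

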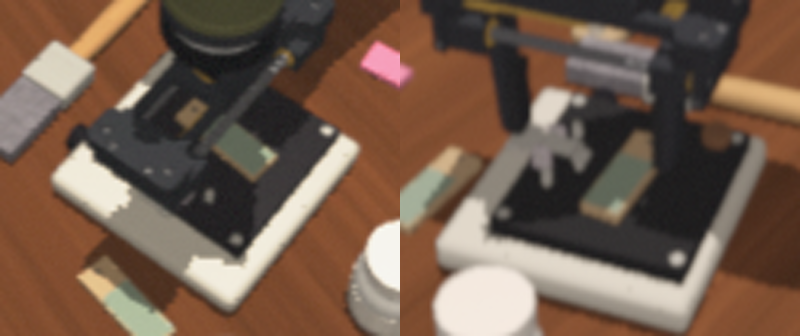

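Side view: the far finger (510,120) is over the heel and the near finger (668,165) is just behind the bar. Pressing down.

>>> step_arm([
  [[0, 0, -0.2], [0, 0, 0]],
  [[0, 0, -0.2], [0, 0, 0]],
  [[0, 0, -0.2], [0, 0, 0]],
  [[0, 0, -0.2], [0, 0, 0]],
  [[0, 0, -0.2], [0, 0, 0]],
  [[0, 0, -0.2], [0, 0, 0]],
  [[0, 0, -0.2], [0, 0, 0]],
  [[0, 0, -0.2], [0, 0, 0]],
  [[0, 0, 0], [0, 0, 0]],
  [[0, 0, 0], [0, 0, 0]],
])

```text
clock: 4.25
tool_pos: [0.5535, 0.1305, 0.0407]
eef_rot: [0.595, 0.804, 0.001, 0.001]
contact_force: [-2.5, -1.2, 11.6]
opening: 1.0
finger_force: 4.3
```

Run:
```python
from h import *
s=r.get_state(); print(s['tool_pos'],s['contact_force'],s['moment'],s['opening'])
p,d=r.snapshot('wrist'); q,_=r.snapshot('side')
a=cv2.resize(p[100:290,110:370,::-1],(460,336),interpolation=2); b=cv2.resize(q[195:270,200:290,::-1],(340,283),interpolation=2)
b=cv2.copyMakeBorder(b,0,53,0,0,0); cv2.imwrite('pics/c3.png',np.hstack([a,b]))
```

```text
[0.55353136 0.13049447 0.04069978] [-2.50318463 -1.20905905 11.6384149 ] [-0.07332634 -0.06732707 -0.05704317] 0.9996858397538624
```

View pics/c3.png

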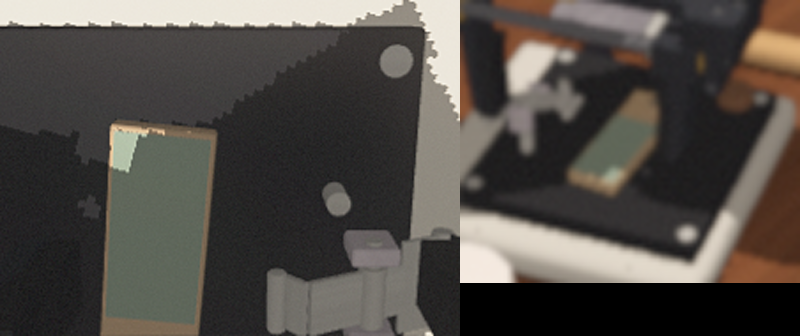

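Run:
```python
from h import *
s=r.get_state(); print(s['tool_pos'],s['contact_force'],s['moment'],s['finger_force'],s['joint_torque'])
seat=np.array([.5619,.1311]);a=np.radians(17.1);ex=np.array([np.cos(a),np.sin(a)]);ey=np.array([-ex[1],ex[0]])
c=cal('wrist');p,d=r.snapshot('wrist')
def rel(X): return np.round([(X[:2]-seat)@ex*1000,(X[:2]-seat)@ey*1000,X[2]*1000],1)
for u,v in [(176,180),(176,230),(176,270),(200,180),(225,180),(225,230),(220,270),(190,270),(268,265),(270,280),(300,120),(150,160),(150,230)]:
    print((u,v),rel(pt(c,u,v,np.median(d[v-1:v+2,u-1:u+2]))))
cv2.imwrite('pics/w3.png',np.clip(p[140:380,60:380,::-1].astype(float)*2,0,255).astype(np.uint8).repeat(2,0).repeat(2,1))
```

```text
[0.55352838 0.13050828 0.04073348] [-2.06782127 -1.43994814 11.42302812] [-0.08244671 -0.05156919 -0.05117663] 4.325974769890308 [-2.61069713e-01 -4.79110622e+01 -2.81070136e+00 -6.76835909e+00
  2.20629905e-02 -3.23728910e-01  1.27627747e-02]
(176, 180) [-40.2  36.5  42.1]
(176, 230) [-41.4  13.8  42.9]
(176, 270) [-42.6  -6.   42.4]
(200, 180) [-29.8  36.5  42.2]
(225, 180) [-19.   36.6  42.8]
(225, 230) [-19.6  13.4  42. ]
(220, 270) [-22.3  -6.1  42.5]
(190, 270) [-36.1  -6.   42.5]
(268, 265) [-0.6  0.5 50.7]
(270, 280) [ 0.4 -6.9 50.4]
(300, 120) [13.3 61.2 35.5]
(150, 160) [-52.5  44.1  35.5]
(150, 230) [-55.4  10.9  35. ]
```

View pics/w3.png

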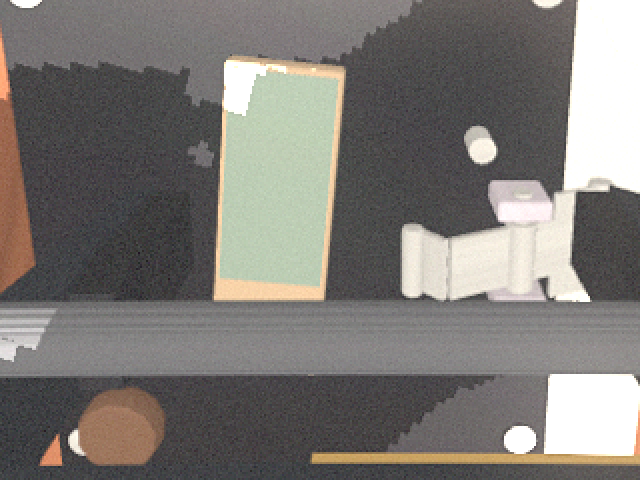

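The toe is up by about 9.5 mm, the bar is flat and untouched, and the finger is about 9 mm behind it. I press slightly lower, shift forward a little, then close in small steps while following with the tool.

>>> step_arm([
  [[0, 0, -0.08], [0, 0, 0]],
  [[0.1, 0.03, 0], [0, 0, 0]],
  [[0.1, 0.03, 0], [0, 0, 0]],
  [[0.1, 0.03, 0], [0, 0, 0]],
  [[0.08, 0.03, 0], [0, 0, 0]],
  [[0, 0, 0], [0, 0, 0]],
  [[0, 0, 0], [0, 0, 0]],
  [[0, 0, 0], [0, 0, 0]],
  [[0, 0, 0], [0, 0, 0]],
  [[0, 0, 0], [0, 0, 0]],
])

```text
clock: 5.4
tool_pos: [0.5556, 0.1312, 0.0394]
eef_rot: [0.595, 0.804, -0.001, -0.0]
contact_force: [-3.7, -1.9, 9.3]
opening: 1.002
finger_force: 4.5
```

>>> step_arm([
  [[0.1, 0.03, 0], [0, 0, 0]],
  [[0.11, 0.035, 0], [0, 0, 0]],
  [[0, 0, 0], [0, 0, 0]],
  [[0, 0, 0], [0, 0, 0]],
  [[0, 0, 0], [0, 0, 0]],
  [[0, 0, 0], [0, 0, 0]],
  [[0, 0, 0], [0, 0, 0]],
  [[0, 0, 0], [0, 0, 0]],
  [[0, 0, 0], [0, 0, 0]],
  [[0, 0, 0], [0, 0, 0]],
], fingers=0.95)

```text
clock: 6.4
tool_pos: [0.5578, 0.1318, 0.0394]
eef_rot: [0.595, 0.804, -0.001, -0.0]
contact_force: [-4.3, -1.7, 10.3]
opening: 0.951
finger_force: 4.5
```

>>> step_arm([
  [[0.1, 0.03, 0], [0, 0, 0]],
  [[0.11, 0.035, 0], [0, 0, 0]],
  [[0, 0, 0], [0, 0, 0]],
  [[0, 0, 0], [0, 0, 0]],
  [[0, 0, 0], [0, 0, 0]],
  [[0, 0, 0], [0, 0, 0]],
  [[0, 0, 0], [0, 0, 0]],
  [[0, 0, 0], [0, 0, 0]],
  [[0, 0, 0], [0, 0, 0]],
  [[0, 0, 0], [0, 0, 0]],
], fingers=0.9)

```text
clock: 7.4
tool_pos: [0.5599, 0.1325, 0.0394]
eef_rot: [0.595, 0.804, -0.001, -0.0]
contact_force: [-4.8, -0.5, 8.7]
opening: 0.903
finger_force: 4.4
```

>>> step_arm([
  [[0.1, 0.03, 0], [0, 0, 0]],
  [[0.11, 0.035, 0], [0, 0, 0]],
  [[0, 0, 0], [0, 0, 0]],
  [[0, 0, 0], [0, 0, 0]],
  [[0, 0, 0], [0, 0, 0]],
  [[0, 0, 0], [0, 0, 0]],
  [[0, 0, 0], [0, 0, 0]],
  [[0, 0, 0], [0, 0, 0]],
  [[0, 0, 0], [0, 0, 0]],
  [[0, 0, 0], [0, 0, 0]],
], fingers=0.85)

```text
clock: 8.4
tool_pos: [0.562, 0.1331, 0.0394]
eef_rot: [0.595, 0.804, -0.001, -0.0]
contact_force: [-4.2, -1.0, 9.4]
opening: 0.847
finger_force: 4.4
```

>>> step_arm([
  [[0.1, 0.03, 0], [0, 0, 0]],
  [[0.11, 0.035, 0], [0, 0, 0]],
  [[0, 0, 0], [0, 0, 0]],
  [[0, 0, 0], [0, 0, 0]],
  [[0, 0, 0], [0, 0, 0]],
  [[0, 0, 0], [0, 0, 0]],
  [[0, 0, 0], [0, 0, 0]],
  [[0, 0, 0], [0, 0, 0]],
  [[0, 0, 0], [0, 0, 0]],
  [[0, 0, 0], [0, 0, 0]],
], fingers=0.8)

```text
clock: 9.4
tool_pos: [0.5641, 0.1337, 0.0394]
eef_rot: [0.595, 0.804, -0.001, -0.0]
contact_force: [-4.2, -1.1, 7.8]
opening: 0.799
finger_force: 4.4
```

```bash
cat > look.py <<'E'
from h import *
import sys
s=r.get_state()
seat=np.array([.5619,.1311]);a=np.radians(17.1);ex=np.array([np.cos(a),np.sin(a)]);ey=np.array([-ex[1],ex[0]])
rel=lambda X:np.round([(X[:2]-seat)@ex*1000,(X[:2]-seat)@ey*1000,X[2]*1000],1)
t=rel(s['tool_pos']);o=s['opening']*44
print(s['clock'],'tcp',t,'heel in',t[0]+o,'push in',t[0]-o,s['contact_force'].round(1),s['finger_force'])
c=cal('wrist');p,d=r.snapshot('wrist')
P=np.array([[rel(pt(c,u,v,d[v,u])) if d[v,u]>0 else [0,0,0] for u in range(120,330)] for v in range(130,300)])
m=(P[:,:,2]>39.5)&(P[:,:,2]<45.5)&(P[:,:,0]>-60)&(P[:,:,0]<18)&(abs(P[:,:,1])<48)&((P[:,:,1]>12)|(P[:,:,0]<-3))
m=cv2.morphologyEx(m.astype(np.uint8),cv2.MORPH_OPEN,np.ones((5,5)))>0
for y in (-4,15,20,25,30,35):
    q=P[m&(abs(P[:,:,1]-y)<1)]
    if len(q): print(y,'bar x',np.percentile(q[:,0],[2,98]).round(1))
print('ymax',np.percentile(P[m][:,1],99.5),'z',np.median(P[m][:,2]))
t=P[(P[:,:,2]>46)&(abs(P[:,:,1])<8)&(abs(P[:,:,0])<4)];print('toe z',np.median(t[:,2]) if len(t) else None)
np.save('lastw.npy',p)
E
python3 look.py
```

```text
9.4 tcp [ 2.8  1.9 39.4] heel in 37.940665346002774 push in -32.34066534600278 [-4.2 -1.1  7.8] 4.405521783046424
-4 bar x [-32.2  -7. ]
15 bar x [-31.   -6.8]
20 bar x [-31.6  15.7]
25 bar x [-31.3  14.2]
30 bar x [-31.3  -6.7]
35 bar x [-31.5  -6.7]
ymax 41.3 z 42.5
toe z 51.9
```

The bar is square to the pad and moving cleanly under the raised toe. Continuing.

>>> step_arm([
  [[0.1, 0.03, 0], [0, 0, 0]],
  [[0.11, 0.035, 0], [0, 0, 0]],
  [[0, 0, 0], [0, 0, 0]],
  [[0, 0, 0], [0, 0, 0]],
  [[0, 0, 0], [0, 0, 0]],
  [[0, 0, 0], [0, 0, 0]],
  [[0, 0, 0], [0, 0, 0]],
  [[0, 0, 0], [0, 0, 0]],
  [[0, 0, 0], [0, 0, 0]],
  [[0, 0, 0], [0, 0, 0]],
], fingers=0.75)

```text
clock: 10.45
tool_pos: [0.5662, 0.1344, 0.0394]
eef_rot: [0.595, 0.804, -0.001, -0.0]
contact_force: [-4.0, -0.4, 9.5]
opening: 0.751
finger_force: 4.4
```

>>> step_arm([
  [[0.1, 0.03, 0], [0, 0, 0]],
  [[0.11, 0.035, 0], [0, 0, 0]],
  [[0, 0, 0], [0, 0, 0]],
  [[0, 0, 0], [0, 0, 0]],
  [[0, 0, 0], [0, 0, 0]],
  [[0, 0, 0], [0, 0, 0]],
  [[0, 0, 0], [0, 0, 0]],
  [[0, 0, 0], [0, 0, 0]],
  [[0, 0, 0], [0, 0, 0]],
  [[0, 0, 0], [0, 0, 0]],
], fingers=0.7)

```text
clock: 11.45
tool_pos: [0.5683, 0.1351, 0.0394]
eef_rot: [0.595, 0.804, -0.001, -0.0]
contact_force: [-4.3, -1.9, 8.4]
opening: 0.703
finger_force: 4.4
```

>>> step_arm([
  [[0.1, 0.03, 0], [0, 0, 0]],
  [[0.11, 0.035, 0], [0, 0, 0]],
  [[0, 0, 0], [0, 0, 0]],
  [[0, 0, 0], [0, 0, 0]],
  [[0, 0, 0], [0, 0, 0]],
  [[0, 0, 0], [0, 0, 0]],
  [[0, 0, 0], [0, 0, 0]],
  [[0, 0, 0], [0, 0, 0]],
  [[0, 0, 0], [0, 0, 0]],
  [[0, 0, 0], [0, 0, 0]],
], fingers=0.65)

```text
clock: 12.45
tool_pos: [0.5704, 0.1357, 0.0394]
eef_rot: [0.595, 0.804, -0.001, -0.0]
contact_force: [-4.5, -1.0, 9.3]
opening: 0.649
finger_force: 4.4
```

```bash
python3 look.py
```

```text
12.45 tcp [ 9.5  1.9 39.4] heel in 38.06410943604898 push in -19.064109436048977 [-4.5 -1.   9.3] 4.383172388188541
-4 bar x [-19.1  -5. ]
15 bar x [-18.2   6.4]
20 bar x [-18.4  14.6]
25 bar x [-18.1  13.7]
30 bar x [-18.3   6.3]
35 bar x [-18.5   6.4]
ymax 41.4 z 42.5
toe z 51.9
```

>>> step_arm([
  [[0.1, 0.03, 0], [0, 0, 0]],
  [[0.11, 0.035, 0], [0, 0, 0]],
  [[0, 0, 0], [0, 0, 0]],
  [[0, 0, 0], [0, 0, 0]],
  [[0, 0, 0], [0, 0, 0]],
  [[0, 0, 0], [0, 0, 0]],
  [[0, 0, 0], [0, 0, 0]],
  [[0, 0, 0], [0, 0, 0]],
  [[0, 0, 0], [0, 0, 0]],
  [[0, 0, 0], [0, 0, 0]],
], fingers=0.6)

```text
clock: 13.5
tool_pos: [0.5724, 0.1363, 0.0395]
eef_rot: [0.595, 0.804, -0.001, -0.0]
contact_force: [-4.1, -1.0, 9.3]
opening: 0.606
finger_force: 6.1
```

>>> step_arm([
  [[0.04, 0.012, 0], [0, 0, 0]],
  [[0.045, 0.013, 0], [0, 0, 0]],
  [[0, 0, 0], [0, 0, 0]],
  [[0, 0, 0], [0, 0, 0]],
  [[0, 0, 0], [0, 0, 0]],
  [[0, 0, 0], [0, 0, 0]],
  [[0, 0, 0], [0, 0, 0]],
  [[0, 0, 0], [0, 0, 0]],
  [[0, 0, 0], [0, 0, 0]],
  [[0, 0, 0], [0, 0, 0]],
], fingers=0.58)

```text
clock: 14.5
tool_pos: [0.5724, 0.1363, 0.0394]
eef_rot: [0.595, 0.804, -0.002, -0.001]
contact_force: [-5.6, -0.7, 10.7]
opening: 0.596
finger_force: 8.9
```

```bash
python3 look.py
```

```text
14.5 tcp [11.5  1.9 39.4] heel in 37.71335986418323 push in -14.713359864183229 [-5.6 -0.7 10.7] 8.897292134352028
-4 bar x [-14.6  -4.8]
15 bar x [-14.2  10.5]
20 bar x [-14.1  15.7]
25 bar x [-13.9  14.5]
30 bar x [-14.1  10.6]
35 bar x [-14.1  10.6]
ymax 41.3 z 42.5
toe z 52.1
```

The finger force has risen and the bar has stopped advancing, so it seems to be against the pins. I check visually.

Run:
```python
from h import *
p=np.load('lastw.npy'); q,_=r.snapshot('scene'); q2,_=r.snapshot('side')
a=np.clip(cv2.resize(p[120:290,150:330,::-1],(508,480),interpolation=2).astype(float)*1.8,0,255).astype(np.uint8)
b=cv2.resize(q[200:265,240:320,::-1],(290,236),interpolation=2);b2=cv2.resize(q2[195:260,195:275,::-1],(290,236),interpolation=2)
cv2.imwrite('pics/c4.png',np.hstack([a,np.vstack([b,b2,np.zeros((8,290,3),np.uint8)])]))
```

```text
(no output)
```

View pics/c4.png

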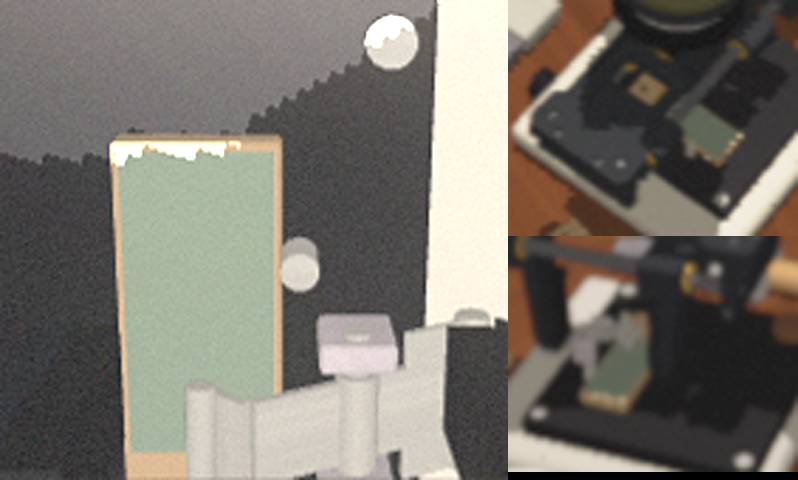

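Run:
```python
from h import *
c=cal('wrist'); p=np.load('lastw.npy'); G=cv2.GaussianBlur(p.astype(np.float32).max(2),(3,3),0)
def edge(rows,ulo,uhi,sgn,z):
    pts=[]
    for v in rows:
        g=np.diff(G[v,ulo:uhi])*sgn; i=int(g.argmax())
        k=np.clip(g[max(i-2,0):i+3],0,None); u=ulo+.5+(k*np.arange(max(i-2,0),max(i-2,0)+len(k))).sum()/k.sum()
        pts.append(onz(c,u,v,z)[:2]*1000)
    pts=np.array(pts); vx,vy,x,y=cv2.fitLine(pts.astype(np.float32),cv2.DIST_HUBER,0,.1,.01).ravel()
    n=np.array([-vy,vx]);res=(pts-[x,y])@n
    return np.degrees(np.arctan(-vx/vy)),res.std()
sc=180/508; U=lambda x:int(150+x*sc); V=lambda y:int(120+y*170/480)
print('bar far',edge(range(V(165),V(225)),U(255),U(300),-1,.043), edge(range(V(165),V(385)),U(262),U(285),-1,.043))
print('bar near',edge(range(V(165),V(440)),U(95),U(140),1,.043))
print('plate',edge(range(V(80),V(310)),U(405),U(450),1,.036))
s=r.get_state();R=__import__('scipy.spatial.transform',fromlist=['Rotation']).Rotation.from_quat(s['eef_rot']).as_matrix();print(np.degrees(np.arctan2(R[1,1],R[0,1])))
```

```text
bar far (np.float32(16.876827), np.float64(0.005944636312927144)) (np.float32(16.85571), np.float64(0.012434195663956335))
bar near (np.float32(17.09161), np.float64(0.0484593619865596))
plate (np.float32(16.899212), np.float64(0.029745899656336235))
17.007698736359067
```

The bar's edges are at 16.9–17.1° and the plate's at 16.9°, so the bar is square on the pins. I back the push finger off, then raise gently to close the clip.

>>> step_arm([
  [[0, 0, 0], [0, 0, 0]],
  [[0, 0, 0], [0, 0, 0]],
  [[0, 0, 0], [0, 0, 0]],
  [[0, 0, 0], [0, 0, 0]],
  [[0, 0, 0], [0, 0, 0]],
  [[0, 0, 0], [0, 0, 0]],
  [[0, 0, 0], [0, 0, 0]],
  [[0, 0, 0], [0, 0, 0]],
  [[0, 0, 0], [0, 0, 0]],
  [[0, 0, 0], [0, 0, 0]],
], fingers=0.66)

```text
clock: 15.65
tool_pos: [0.5714, 0.136, 0.0391]
eef_rot: [0.595, 0.804, -0.003, -0.001]
contact_force: [-7.0, -2.2, 10.5]
opening: 0.659
finger_force: 5.2
```

```bash
python3 look.py
```

```text
15.65 tcp [10.6  1.8 39.1] heel in 39.61281027567356 push in -18.412810275673557 [-7.  -2.2 10.5] 5.195790231227875
-4 bar x [-14.8  -4.8]
15 bar x [-14.5  10.4]
20 bar x [-14.2  15.2]
25 bar x [-14.4  14.3]
30 bar x [-14.   10.4]
35 bar x [-14.4  10.4]
ymax 41.3 z 42.5
toe z 52.4
```

>>> step_arm([
  [[-0.1, -0.03, 0], [0, 0, 0]],
  [[-0.1, -0.03, 0.05], [0, 0, 0]],
  [[0, 0, 0.1], [0, 0, 0]],
  [[0, 0, 0.1], [0, 0, 0]],
  [[0, 0, 0.15], [0, 0, 0]],
  [[0, 0, 0.2], [0, 0, 0]],
  [[0, 0, 0.2], [0, 0, 0]],
  [[0, 0, 0.2], [0, 0, 0]],
  [[0, 0, 0.3], [0, 0, 0]],
  [[0, 0, 0.4], [0, 0, 0]],
])

```text
clock: 16.7
tool_pos: [0.5724, 0.1363, 0.056]
eef_rot: [0.595, 0.804, -0.0, -0.0]
contact_force: [0.3, 0.2, 0.2]
opening: 0.659
finger_force: 0.0
```

>>> step_arm([
  [[0, 0, 0.6], [0, 0, 0]],
  [[0, 0, 0.8], [0, 0, 0]],
  [[0, 0, 0.8], [0, 0, 0]],
  [[0, 0, 1.0], [0, 0, 0]],
  [[0, 0, 1.0], [0, 0, 0]],
  [[0, 0, 1.0], [0, 0, 0]],
  [[0, 0, 1.0], [0, 0, 0]],
  [[0, 0, 1.0], [0, 0, 0]],
  [[0, 0, 0.8], [0, 0, 0]],
  [[0, 0, 0], [0, 0, 0]],
])

```text
clock: 17.7
tool_pos: [0.5732, 0.1366, 0.1373]
eef_rot: [0.595, 0.804, 0.001, 0.001]
contact_force: [0.5, -1.1, 1.0]
opening: 0.66
finger_force: 0.0
```

```bash
python3 look.py
python3 - <<'E'
from h import *
p=np.load('lastw.npy'); q,_=r.snapshot('scene')
a=cv2.resize(p[60:320,90:390,::-1],(450,390),interpolation=2);b=cv2.resize(q[180:285,225:350,::-1],(340,286),interpolation=2)
b=cv2.copyMakeBorder(b,0,104,0,0,0); cv2.imwrite('pics/c5.png',np.hstack([np.clip(a.astype(float)*1.4,0,255).astype(np.uint8),b]))
E
```

```text
17.7 tcp [ 12.5   2.  137.3] heel in 41.5267324825899 push in -16.5267324825899 [ 0.5 -1.1  1. ] 0.0
-4 bar x [-15.   -4.7]
15 bar x [-14.9  10.1]
20 bar x [-14.1  14.5]
25 bar x [-14.6  10.2]
30 bar x [-14.5   9.7]
35 bar x [-14.3  10.3]
ymax 41.4 z 42.4
toe z 47.4
```

View pics/c5.png

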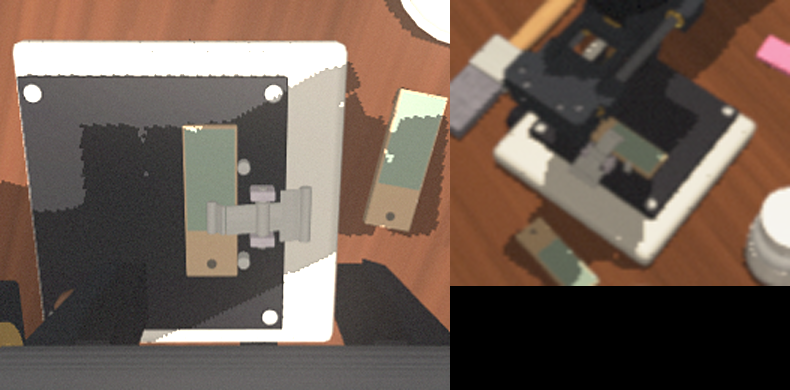

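The wrist view shows the bar's far edge (x≈237) touching both pins, at (243,167) and (243,260). The toe is closed on the bar at (218,218), the tool is clear, and nothing else has moved.

```bash
python3 -c "
from plant import r
print(r.finish_job())"
```

```text
the job is handed in; nothing more can be done
None
```

The test bar is loaded: it sits square against both stop pins with the spring clip closed on it. The arm is clear, and I handed the job in at about 18 s of the 48 s allowed.

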